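# Gauge the sleeve, then hold it down for the grub screw

## Robot

A 6-joint arm with a two-finger parallel gripper is mounted at the origin on a cart in front of the work surface, level with it; the furniture and walls round the work are solid. World frame = base frame: x ahead of the robot, y to its left, z up, the work surface at z = 0. Lengths are in mm, angles in degrees, forces in N, time in s.
With the tool pointing down it reaches from about 300 to 850 mm from the base axis. Payload 4.2 kg.
Tool frame: the origin (TCP) lies at the very end of the fingers, on their centre line; the grasp point (between the pads) lies 19 mm behind it (env.tcp_to_grasp is the distance from the TCP to the grasp point, in mm); z points along the fingers, y is the line along which they close (so a half turn about z gives the same grasp; the last joint's range is limited). The gripper opens to 91 mm and grips with 3 to 60 N. Pads are 32 mm wide; open, the fingers measure 118 mm over their backs; the gripper's body (76 mm by 178 mm) begins 60 mm behind the grasp point.
Start: joints at [-70.474, 18.312, 89.639, -0, 72.044, -1.146], TCP at [202.992, -537.994, 213.976] pointing down, gripper open.
Joint ranges: [-177.97, 177.97], [-48.28, 115.42], [12.27, 149.76], [-77.06, 257.06], [2.81, 150.46], [-146.56, 146.56]. Speed limits (degrees/s): [147.25, 147.25, 180, 180, 180, 180].

## Interface

Orientations are given as [roll, pitch, yaw] about the fixed x, y, z axes, in that order (R = Rz(yaw) Ry(pitch) Rx(roll)).
In Python, from workcell import env gives the robot as it stands.
- The arm moves only by the tool move_arm, never from a script. Its argument "plan" is a list of rows, each a list of 3 entries, a list of its own where there are three numbers: the shift along the world's x, y, z in cm, then the turn about the world's z in degrees, then the closure, from 0 (fully open) to 1 (shut). In form: [[[x, y, z], turn, claw], ...]. A call has 1 to 5 rows; each row shifts and turns the commanded pose from where the row before left it; what a row does not reach is not made up. A row lasts 1/10 s, in which the tool goes at most 50 mm and 8.59 degrees, less where a joint would pass 70% of its speed; a pose out of reach is approached as far as the arm can. A call is refused whole if a number of a shift passes 5 or a number of a turn 8.59, either way. A call with a gripper value outside its range is refused whole. The fingers move at their own pace and stop on an object; "squeeze" is the grip in N (left out, the last holds). Time passes only in rows, so rows that do not move let the fingers close. It gives the time, the measured TCP pose, the force, the opening and the grip force at its end, in the units of the state.
- env.state(): the state, without advancing time (a new reading comes with each control period).
- env.grab_frame(name): name is "side" or "top"; returns a dict with "frame" (420x560x3 uint8, red, green, blue), "z_map" (420x560 float32, mm along the optical axis (not along the pixel's ray), 0 where there is no reading), "fovy" (degrees; the focal length in pixels is half the picture's height over the tangent of half this angle, whatever the lens; pixels are square), "cx", "cy" (the principal point, pixels), "position" and "orientation" of the camera in the world. Camera axes: x right, y down, z forward; pixel columns grow to the right and rows downward; lengths in mm; the calibration is good to about 2 mm. A picture is of the moment at which its call begins.
- env.job_done(): hands the job in; it is judged then, once.
Trained networks look in a picture, given as the dict that the camera call returned (one of the last four; its "shot" number tells which), for a name from the list of things; names that differ only in an ending like _2 or _b are one class to them, and where a whole thing is asked for, a point or a joint stands for the part that bears it (a point fixed in the world has none). Each returns a list of dicts, best first, with "score" (0 to 1); they miss things now and then, are a little off and sometimes report something else, mostly with a low value. They report only what shows in the picture. A call takes as long as a camera call. They do not tell look-alikes from the thing itself.
- env.search_frame(picture, label): "point" ([column, row] in pixels, amid what is visible of it).
- env.landmark_of(picture, label): "point" ([column, row] in pixels: a listed point, or the origin of a listed thing).
The state is a dict: "time_s": time; "qpos": joint angles; "qvel": joint speeds; "effort": joint torques, N m; "ee_pos": TCP position; "ee_rot": TCP orientation; "force": force on the tool from outside, world axes, zero at the start; "torque": the same for the moment, N m; "gripper_width": finger opening in mm; "gripper_force": force on a finger pad.
Only numpy, scipy, OpenCV 4.12 (cv2) and the standard library are available. Lean on these libraries where they do the work, as an engineer would, in place of code of your own. Each camera call takes 0.05 s, during which the arm holds its last target. There are 200 camera calls.

## Task

Find out which of the two steel sleeves slides over the gauge pin of the sprung fixture, and stand the other one upright on the table, well clear of the fixture. Press the fitting sleeve down over the pin onto the brass collar until the collar's pointer stands between the two black marks on the scale post, never pushing the collar right down to its stop, and keep that push steady for a couple of seconds as a third hand for me while I fasten it. Finish with the robot still holding it pressed there, and leave the other things on the table where they are.

Things in the scene. Friction and masses are not known exactly. Their poses are not given: they have to be found in the camera images.
- fixture: fixed fixture: round dark foot 104 mm across, 12 mm thick; grey housing 64 mm across up to 40 mm height; in the middle an upright gauge pin, and round the pin a brass collar 46 mm across, its flat top 60 mm above the table when free. Origin on the pin's axis at table height, z up
- pin_tip (a point): tip of the steel gauge pin, on its axis, 94 mm above the table. The pin is 18 mm in diameter; its last 10 mm taper to 8 mm at the tip
- scale (a point): top of the scale post (6 x 10 mm, 67 mm high, aluminium) that stands 43 mm from the pin's axis; two black marks round it at 52 and 45 mm height. The collar's pointer, beside the post, is at 57.5 mm height when free and sinks with the collar
- collar (a joint): how far the sprung brass collar is pressed down, in m: 0 free, 0.016 at its hard stop. It starts to yield at about 4 N and takes about 1 N more for each mm. The pointer stands between the marks from about 0.0055 to 0.0125 (9.5 to 16.5 N)
- sleeve_a: plain steel sleeve standing upright, 34 mm outside diameter, 55 mm high, 0.08 to 0.17 kg, small dark grub screw low on one side. Origin: centre of its underside, z up. One sleeve has a 22 mm through bore and fits the pin, the other 13 mm (thicker wall) and stops at the pin's tapered tip; which is which is not told
- sleeve_b: plain steel sleeve standing upright, 34 mm outside diameter, 55 mm high, 0.08 to 0.17 kg, small dark grub screw low on one side. Origin: centre of its underside, z up. One sleeve has a 22 mm through bore and fits the pin, the other 13 mm (thicker wall) and stops at the pin's tapered tip; which is which is not told
- setter_base: small plain metal rivet-setter base, a disc 33 mm across and 17 mm high, among the sleeves; to be left alone
- beeswax: round brown cake of beeswax, 51 mm across, 18 mm high, behind the sleeves; to be left alone
- spool_tan: thread spool with tan thread, 42 mm across, 54 mm high, near the front edge; its centre lies about 16 mm from the origin along its x; to be left alone
- spool_black: thread spool with black thread, 42 mm across, 54 mm high, near the front edge; its centre lies about 17 mm from the origin along its -y; to be left alone
- mug: green mug, 86 mm across (125 mm with handle), 96 mm high, behind the fixture; to be left alone
- masking_tape: roll of masking tape lying flat, 96 mm across, 25 mm high, at the left front; to be left alone
There are look-alikes about, which are no part of the job. What is shaped like the fixture but purple is not meant.

How it is judged:
By the outcome, as a careful person would: the job done as asked, in the order asked, and still so for the second after the job is handed in, while the arm keeps its last pose, push and grip.
It also fails if it takes over 64 s, if anything falls off the work surface, if the arm or the gripper's body presses on something with over 40 N, if the wrist force passes 120 N, or if a joint passes its speed limit or range.

## Working session

There is one attempt and no reset: what is moved stays moved. The work goes in short steps, Python scripts to look and compute and a tool call to move; the robot and the scene stay as the last step left them, time stands still between calls to the robot, and variables do not carry over. Pictures are saved under pics/ and viewed, at most 10 in all, crops included, and the job is handed in when it is done.

Besides the shell and the picture viewer there is one more tool, called as name(argument=value, ...) on one line, values as JSON. move_arm: Moves the arm, as the interface text tells. Its arguments: {"type":"object","properties":{"plan":{"type":"array","items":{"type":"array"}},"squeeze":{"type":"number"}},"required":["plan"]}

```bash
mkdir -p pics
cat > h.py <<'E'
import numpy as np,cv2
from scipy.spatial.transform import Rotation as R
from workcell import env
def rot(p):
    o=np.array(p["orientation"],float)
    return o if o.shape==(3,3) else R.from_euler('xyz',o,degrees=True).as_matrix()
def f(p): return p["frame"].shape[0]/2/np.tan(np.radians(p["fovy"])/2)
def world(p,u,v,z=None):
    d=rot(p)@np.array([(u-p["cx"])/f(p),(v-p["cy"])/f(p),1.]);c=np.array(p["position"],float)
    if z is None: return c+d*p["z_map"][int(round(v)),int(round(u))]
    return c+d*(z-c[2])/d[2]
def cloud(p):
    h,w=p["z_map"].shape;u,v=np.meshgrid(np.arange(w),np.arange(h));m=p["z_map"]
    d=np.stack([(u-p["cx"])/f(p)*m,(v-p["cy"])/f(p)*m,m],-1)
    return d@rot(p).T+np.array(p["position"],float)
def save(p,n,box=None,s=1):
    im=p["frame"][...,::-1]
    if box: im=im[box[1]:box[3],box[0]:box[2]]
    cv2.imwrite("pics/"+n,cv2.resize(im,None,fx=s,fy=s,interpolation=cv2.INTER_CUBIC))
E
python3 - <<'E'
from h import *
for n in("top","side"):
    p=env.grab_frame(n);save(p,n+"0.png");print(n,p["position"],p["orientation"],p["fovy"],p["cx"],p["cy"])
    for l in("fixture","pin_tip","scale","sleeve_a","setter_base","mug","beeswax","spool_tan","masking_tape"):
        for g in (env.landmark_of(p,l)[:3] if l!="x" else[]):
            u,v=g["point"]
            print(l,np.round(g["point"]),round(g["score"],2),np.round(world(p,u,v)),np.round(world(p,u,v,94 if l=="pin_tip" else 67 if l=="scale" else 0)))
print(env.state())
E
```

```text
top [ 456.1823638   -15.22860302 1205.34052297] [-1.75388040e+02  1.10222549e-01 -8.90084232e+01] 52.89760381772838 276.58505568663105 216.953974987668
fixture [220. 213.] 0.88 [557. 144.  58.] [562. 152.   0.]
fixture [276. 218.] 0.58 [544. -11.  88.] [551. -11.   0.]
pin_tip [278. 216.] 0.97 [549. -16.  89.] [548. -16.  94.]
pin_tip [214. 210.] 0.8 [563. 155.  86.] [562. 154.  94.]
scale [214. 224.] 0.93 [526. 160.  50.] [525. 157.  67.]
scale [279. 235.] 0.91 [498. -18.  65.] [498. -18.  67.]
scale [289. 279.] 0.74 [382. -48.  56.] [382. -47.  67.]
sleeve_a [403. 232.] 0.5 [ 515. -364.   31.] [ 516. -373.    0.]
sleeve_a [319. 221.] 0.45 [ 540. -128.   52.] [ 543. -133.    0.]
setter_base [348. 239.] 0.66 [ 494. -214.   13.] [ 494. -217.    0.]
setter_base [386. 178.] 0.46 [ 669. -319.   19.] [ 673. -324.    0.]
mug [220. 162.] 0.68 [705. 153.  30.] [711. 157.   0.]
beeswax [384. 177.] 0.58 [ 671. -314.   18.] [ 674. -319.    0.]
beeswax [349. 239.] 0.32 [ 493. -215.   16.] [ 494. -218.    0.]
spool_tan [294. 282.] 0.5 [373. -62.  55.] [369. -65.   0.]
masking_tape [164. 274.] 0.5
[... 1090 characters left out ...]
.  26.] [387. 327.   0.]
{'time_s': 1.0, 'qpos': array([-7.04775414e+01,  1.83120917e+01,  8.96386256e+01, -4.35305967e-04,
        7.20453971e+01, -1.14567094e+00]), 'qvel': array([-0.05155036,  0.03933043,  0.04583539,  0.00481395, -0.0285026 ,
       -0.00828162]), 'effort': array([ 2.07319799e-04, -4.12357950e+01, -2.32233882e+01,  7.27366051e-02,
        3.76018253e-02,  2.58618070e-05]), 'ee_pos': array([ 202.95345959, -538.00402113,  213.9765436 ]), 'ee_rot': array([1.79996123e+02, 4.91724575e-04, 2.06682637e+01]), 'force': array([ 0.01495035, -0.03063848, -0.25864444]), 'torque': array([ 0.03115552, -0.004401  , -0.02800178]), 'gripper_force': 0.0, 'gripper_width': 91.24206136743805}
```

View pics/top0.png

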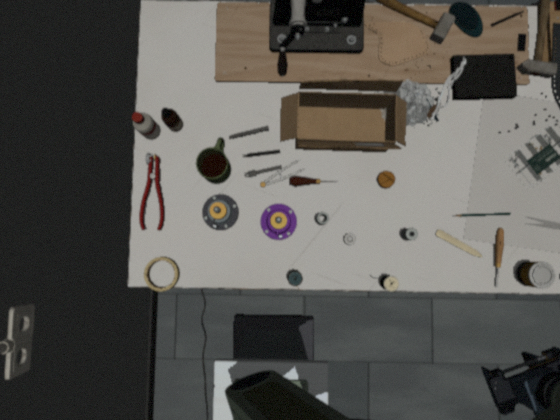

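View pics/side0.png

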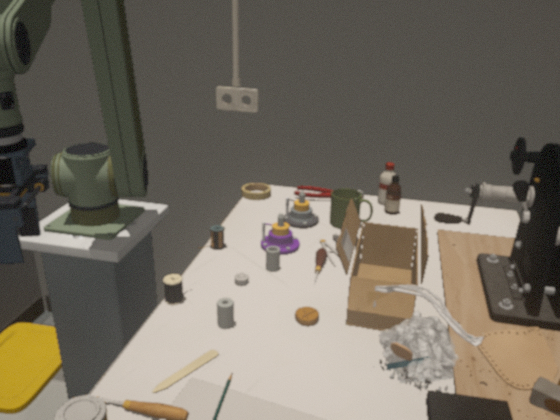

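Candidates for the fixture are grey at top (220,212) and purple at (279,221). The grey one fits the description, since purple is explicitly excluded. The sleeves are at (321,218) and (409,234), the setter base is at (349,239), and the beeswax is at (386,179). I'll confirm with one enlarged crop and measure from depth.

Run:
```python
from h import *
p=env.grab_frame("top");c=cloud(p)
a=p["frame"][:,:,::-1]
t=lambda b:cv2.resize(a[b[1]:b[3],b[0]:b[2]],(380,380),interpolation=cv2.INTER_CUBIC)
cv2.imwrite("pics/crop.png",cv2.convertScaleAbs(np.hstack([np.vstack([t((200,190,242,232)),]),t((306,203,336,233))]),alpha=1.3))
cv2.imwrite("pics/crop.png",np.vstack([cv2.resize(np.hstack([t((200,190,242,232)),t((258,200,300,242))]),(600,300)),cv2.resize(np.hstack([t((308,206,334,232)),t((396,221,422,247))]),(600,300))]))
s=env.grab_frame("side");cs=cloud(s)
for n,q,cc in(("top",p,c),("side",s,cs)):
  for nm,(x,y,r,z0,z1) in dict(sa=(535,-130,40,48,62),sb=(512,-368,40,48,62),setter=(494,-215,40,10,30),pin=(560,155,30,75,100),collar=(560,155,30,55,64),post=(520,158,22,55,75),foot=(560,155,70,8,20)).items():
    m=(np.hypot(cc[...,0]-x,cc[...,1]-y)<r)&(cc[...,2]>z0)&(cc[...,2]<z1)
    P=cc[m]
    if len(P):
        e,rad=cv2.minEnclosingCircle(P[:,:2].astype(np.float32))
        print(n,nm,len(P),np.round(P.mean(0),1),np.round(e,1),round(rad,1))
for (u,v) in((321,218),(409,234)):
    print(np.round(c[v-7:v+8,u-7:u+8,2]).astype(int))
```

```text
top sa 72 [ 550.  -136.5   54.1] [ 550.7 -136.6] 16.7
top sb 109 [ 511.  -378.9   54.2] [ 511.1 -379.4] 17.0
top setter 107 [ 496.1 -216.9   15.9] [ 495.8 -217.1] 16.6
top pin 36 [565.1 149.4  88.7] [565.6 149.9] 8.8
top collar 170 [564.5 149.8  59.7] [559.3 153.8] 29.4
top post 18 [527.9 160.5  62.6] [530.1 158.6] 10.4
top foot 543 [565.5 147.3  12.4] [566.2 150.1] 52.0
side sa 101 [ 548.8 -140.6   54.1] [ 546.6 -139.5] 18.6
side sb 177 [ 509.3 -383.6   54.6] [ 510.3 -381.1] 18.5
side setter 122 [ 494.3 -221.8   17.1] [ 494.9 -219. ] 18.3
side pin 44 [564.6 144.7  85.6] [563.8 146.5] 9.1
side collar 78 [561.1 142.6  60.7] [558.1 153. ] 28.3
side post 24 [524.4 156.4  62.1] [527.6 153.5] 13.2
side foot 276 [568.2 126.5  14.3] [563.7 144.8] 53.2
[[   0    2   -1   -3   -3    1   -1   -4    1    0   -3    0    0    2
     3]
 [   5   -1   -1    2    2   55   59   55   53   56   58   54   -1    1
    -3]
 [   2   -1    0    1   49   54   52   54   59   51   56   54   52   -1
    -2]
 [   2    4    0   31   52   56   53   23   28   33   44   56   55   53
     0]
 [  -2   -5   18   57   5
[... 876 characters left out ...]
-2  0 -2 51 53 -4  3 -2 -4]
 [-2  0  1 16 33 41 52 51 55 51 56 59 55 -2  2]
 [-2 14 22 32 46 55 53 53 55 56 58 55 60 53 -1]
 [15 24 28 44 51 54 55 53 54 59 57 58 55 58 57]
 [16 29 43 45 54 52 56 55 54 41 45 54 57 56 55]
 [22 30 44 51 52 53 57 58 30 35 39 48 52 53 52]
 [21 33 40 53 54 54 55 54 22 28 38 46 48 57 53]
 [23 33 46 48 54 54 54 52 18 32 38 45 52 56 51]
 [22 27 38 48 57 57 54 52 53 33 43 56 58 54 58]
 [19 23 38 44 51 56 56 52 53 55 53 58 52 59 51]
 [12 23 31 42 47 53 53 54 54 55 55 56 52 57 53]
 [ 0 10 21 29 40 48 55 50 56 55 54 55 55 52 -1]
 [ 3  2 11 19 25 32 41 48 47 55 56 -2 -2  3  5]
 [ 2 -2  3 -4  2  0  1  1 -4  0  1  4  3  1  1]
 [ 2  4  0 -2 -3  3  1  0  5  2  0  1 -4 -3 -2]]
```

View pics/crop.png

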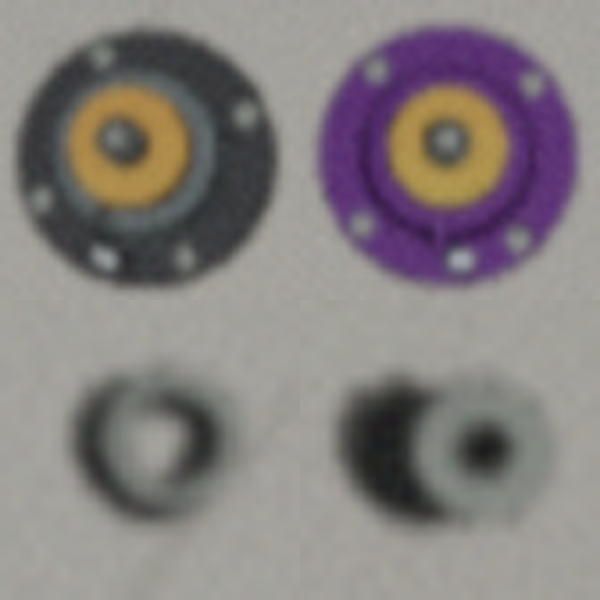

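The grey fixture at (565.5,150) is confirmed. The sleeve at top (321,218) has the wide bore: the table shows through it about 8 px across, which is roughly 22 mm. The sleeve at (409,234) has the narrow bore, and it already stands upright well clear of the fixture. I'm moving to the wide-bore sleeve.

move_arm(plan=[[[2.3,2.7,0],4.6,0],[[2.3,2.7,0],4.6,0],[[2.3,2.7,0],4.6,0],[[2.3,2.7,0],4.6,0],[[2.3,2.7,0],4.6,0]])

```text
time_s: 1.6
ee_pos: [318.7, -401.9, 214.1]
ee_rot: [180.0, -0.0, 43.8]
force: [1.2, -0.2, -0.2]
gripper_width: 91.5
gripper_force: 0.0
```

move_arm(plan=[[[2.3,2.7,0],4.6,0],[[2.3,2.7,0],4.6,0],[[2.3,2.7,0],4.6,0],[[2.3,2.7,0],4.6,0],[[2.3,2.7,0],4.6,0]])

```text
time_s: 2.1
ee_pos: [433.8, -266.8, 214.1]
ee_rot: [180.0, 0.0, 66.9]
force: [0.3, -0.1, 0.3]
gripper_width: 91.0
gripper_force: 0.0
```

move_arm(plan=[[[2.3,2.7,0],4.6,0],[[2.3,2.7,0],4.6,0],[[2.3,2.7,0],4.6,0],[[2.3,2.7,0],4.6,0],[[2.3,2.7,0],4.6,0]])

```text
time_s: 2.6
ee_pos: [548.9, -131.7, 214.1]
ee_rot: [180.0, 0.0, 89.9]
force: [0.5, -0.7, 0.5]
gripper_width: 91.2
gripper_force: 0.0
```

move_arm(plan=[[[0.1,-0.5,-4],0,0],[[0,0,-4],0,0],[[0,0,-4],0,0],[[0,0,-3.5],0,0],[[0,0,-2],0,0]])

```text
time_s: 3.1
ee_pos: [547.3, -137.5, 36.1]
ee_rot: [-179.8, -0.1, 89.7]
force: [0.2, -0.3, -0.1]
gripper_width: 91.1
gripper_force: 0.0
```

move_arm(plan=[[[0,0,-1.4],0,0],[[0,0,-0.5],0,0],[[0,0,0],0,0.3],[[0,0,0],0,0.5],[[0,0,0],0,0.6]], squeeze=8)

```text
time_s: 3.6
ee_pos: [549.8, -138.2, 21.1]
ee_rot: [179.9, 0.0, 89.7]
force: [0.3, -0.4, -0.3]
gripper_width: 70.1
gripper_force: 0.0
```

move_arm(plan=[[[0,0,0],0,0.8],[[0,0,0],0,1],[[0,0,0],0,1],[[0,0,0],0,1],[[0,0,0],0,1]], squeeze=8)

```text
time_s: 4.1
ee_pos: [549.2, -138.0, 20.1]
ee_rot: [180.0, 0.0, 89.7]
force: [0.7, -0.3, 0.8]
gripper_width: 33.9
gripper_force: 8.0
```

move_arm(plan=[[[0,0,0],0,1],[[0,0,0],0,1],[[0,0,0],0,1],[[0,0,0],0,1],[[0,0,0],0,1]], squeeze=40)

```text
time_s: 4.6
ee_pos: [549.2, -138.1, 20.1]
ee_rot: [180.0, 0.0, 89.7]
force: [0.1, -0.2, 1.5]
gripper_width: 32.9
gripper_force: 40.0
```

move_arm(plan=[[[0,0,1],0,1],[[0,0,3],0,1],[[0,0,4],0,1],[[0,0,4],0,1],[[0,0,3],0,1]])

```text
time_s: 5.1
ee_pos: [549.1, -138.0, 172.8]
ee_rot: [179.9, 0.0, 89.7]
force: [0.8, -0.7, -1.8]
gripper_width: 33.3
gripper_force: 40.0
```

move_arm(plan=[[[0.1,2,0],0,1],[[0.2,3.4,0],0,1],[[0.2,3.6,0],0,1],[[0.2,3.6,0],0,1],[[0.2,3.6,0],0,1]])

```text
time_s: 5.6
ee_pos: [557.2, 25.3, 170.2]
ee_rot: [-179.9, 0.0, 89.7]
force: [0.6, -0.6, -0.8]
gripper_width: 33.2
gripper_force: 40.0
```

move_arm(plan=[[[0.2,3.6,0],0,1],[[0.2,3.6,0],0,1],[[0.2,3,0],0,1],[[0.1,1.5,0],0,1],[[0,0.8,0],0,1]])

```text
time_s: 6.1
ee_pos: [564.6, 149.9, 169.9]
ee_rot: [-180.0, 0.0, 89.8]
force: [0.0, 1.0, -2.3]
gripper_width: 33.2
gripper_force: 40.0
```

move_arm(plan=[[[0,0,-1],0,1],[[0,0,-2],0,1],[[0,0,-1.5],0,1],[[0,0,0],0,1],[[0,0,0],0,1]])

```text
time_s: 6.6
ee_pos: [564.9, 147.8, 124.7]
ee_rot: [-180.0, 0.0, 89.6]
force: [0.5, -0.5, -2.2]
gripper_width: 33.2
gripper_force: 40.0
```

Run:
```python
from h import *
print(env.state()["ee_pos"],env.state()["force"])
s=env.grab_frame("side");save(s,"side1.png",(240,120,360,240),5)
cs=cloud(s)
x,y,z=env.state()["ee_pos"]
m=(np.hypot(cs[...,0]-x,cs[...,1]-y)<45)
for lo,hi in((z-18,z-2),(70,96),):
    P=cs[m&(cs[...,2]>lo)&(cs[...,2]<hi)]
    print(lo,len(P),np.round(P.mean(0),1) if len(P) else 0,np.round(P.min(0),1),np.round(P.max(0),1))
for l in("pin_tip","sleeve_a","scale"):
    for g in env.landmark_of(s,l)[:3]: print(l,np.round(g["point"],1),round(g["score"],2))
def proj(p,X):
    c=rot(p).T@(np.array(X)-np.array(p["position"],float));return c[:2]/c[2]*f(p)+[p["cx"],p["cy"]]
print("tip at 565.6,149.9",proj(s,[565.6,149.9,94]),"sleeve bottom if at TCP",proj(s,[x,y,z-20]),proj(s,[x,y,z+35]))
```

```text
[564.87200474 147.78892021 124.69602056] [ 0.48913542 -0.47358236 -2.21059559]
107.36577876437391 59 [564.8 136.1 115.5] [548.2 128.5 107.8] [579.2 147.8 122.8]
70 56 [563.3 145.4  82.2] [521.3 137.1  70.4] [572.4 154.7  95. ]
pin_tip [282.  211.5] 0.84
pin_tip [300.7 190.9] 0.76
pin_tip [305.9 318.4] 0.44
sleeve_a [227.2 326.1] 0.73
sleeve_a [300.  188.5] 0.69
sleeve_a [307.9 319.2] 0.34
scale [259.8 221. ] 0.86
scale [289.8 196.8] 0.68
scale [302.6 188.8] 0.68
tip at 565.6,149.9 [302.27522161 191.37799153] sleeve bottom if at TCP [302.25705799 187.85828959] [303.04748853 169.43957645]
```

View pics/side1.png

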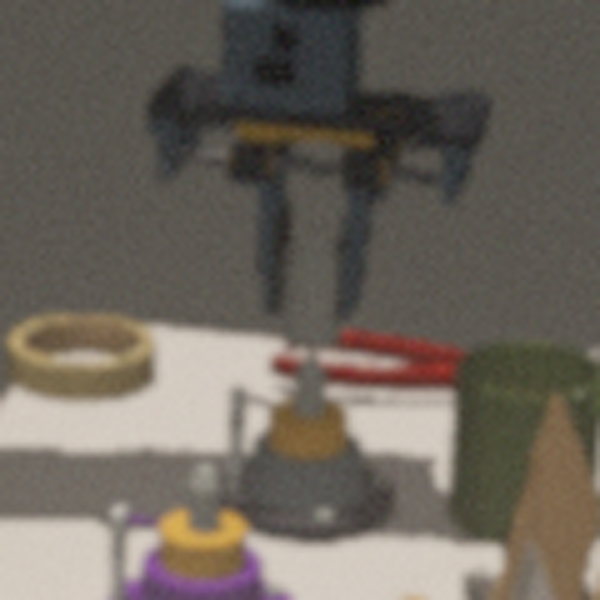

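The sleeve hangs centred over the pin in the side view, with both at crop column ≈312. I'll lower it gently and watch the forces.

move_arm(plan=[[[0,0.1,-0.6],0,1],[[0,0,-0.6],0,1],[[0,0,-0.4],0,1],[[0,0,-0.3],0,1],[[0,0,-0.3],0,1]])

```text
time_s: 7.3
ee_pos: [564.9, 150.0, 102.5]
ee_rot: [-180.0, 0.0, 89.7]
force: [0.3, 0.2, -1.1]
gripper_width: 33.0
gripper_force: 40.0
```

move_arm(plan=[[[0,0,-0.2],0,1],[[0,0,-0.2],0,1],[[0,0,-0.2],0,1],[[0,0,-0.1],0,1],[[0,0,0],0,1]])

```text
time_s: 7.8
ee_pos: [564.9, 150.0, 95.9]
ee_rot: [-180.0, 0.0, 89.7]
force: [0.2, 0.5, -1.3]
gripper_width: 33.2
gripper_force: 40.0
```

Bottom edge at about 76 mm is past the taper with no contact force, so it fits. Continuing.

move_arm(plan=[[[0,0,-0.4],0,1],[[0,0,-0.4],0,1],[[0,0,-0.3],0,1],[[0,0,-0.2],0,1],[[0,0,0],0,1]])

```text
time_s: 8.3
ee_pos: [564.7, 149.9, 82.5]
ee_rot: [-180.0, 0.0, 89.7]
force: [0.0, -0.2, -1.5]
gripper_width: 33.1
gripper_force: 40.0
```

move_arm(plan=[[[0,0,-0.2],0,1],[[0,0,-0.1],0,1],[[0,0,-0.1],0,1],[[0,0,0],0,1],[[0,0,0],0,1]])

```text
time_s: 8.8
ee_pos: [565.1, 150.0, 79.5]
ee_rot: [180.0, -0.0, 89.7]
force: [-1.9, -1.2, 3.1]
gripper_width: 33.1
gripper_force: 40.0
```

move_arm(plan=[[[0,0,-0.2],0,1],[[0,0,-0.2],0,1],[[0,0,-0.1],0,1],[[0,0,0],0,1],[[0,0,0],0,1]])

```text
time_s: 9.3
ee_pos: [565.1, 150.0, 74.8]
ee_rot: [180.0, -0.0, 89.7]
force: [-3.1, -0.8, 7.2]
gripper_width: 33.1
gripper_force: 40.0
```

move_arm(plan=[[[0,0,-0.1],0,1],[[0,0,-0.1],0,1],[[0,0,0],0,1],[[0,0,0],0,1],[[0,0,0],0,1]])

```text
time_s: 9.8
ee_pos: [565.1, 150.0, 73.1]
ee_rot: [180.0, -0.0, 89.7]
force: [-2.9, -0.7, 9.2]
gripper_width: 33.4
gripper_force: 40.0
```

move_arm(plan=[[[-0.1,0,-0.1],0,1],[[0,0,-0.1],0,1],[[0,0,0],0,1],[[0,0,0],0,1],[[0,0,0],0,1]])

```text
time_s: 10.3
ee_pos: [565.0, 150.1, 71.6]
ee_rot: [179.8, -0.0, 89.7]
force: [-2.9, -0.9, 9.8]
gripper_width: 33.0
gripper_force: 40.0
```

Run:
```python
from h import *
s=env.grab_frame("side");save(s,"side2.png",(270,165,330,225),10)
cs=cloud(s);t=env.state();print(t["ee_pos"],t["force"])
m=(np.hypot(cs[...,0]-565,cs[...,1]-150)<26)&(cs[...,2]>42)&(cs[...,2]<64)
print(np.round(np.sort(cs[m][:,2])[::4],1))
```

```text
[565.05962639 150.07764008  71.59394437] [-2.07396487 -0.41757583 10.86595717]
[42.  42.3 43.  43.3 43.7 44.1 44.5 45.  47.  47.6 49.1 49.9 50.6 50.7
 52.3 52.5 52.6 53.  53.4 53.7 54.2 54.8 55.1 55.5 55.8 56.5 57.4 59.6
 60.5 60.8 61.8 62.8 63.5]
```

View pics/side2.png

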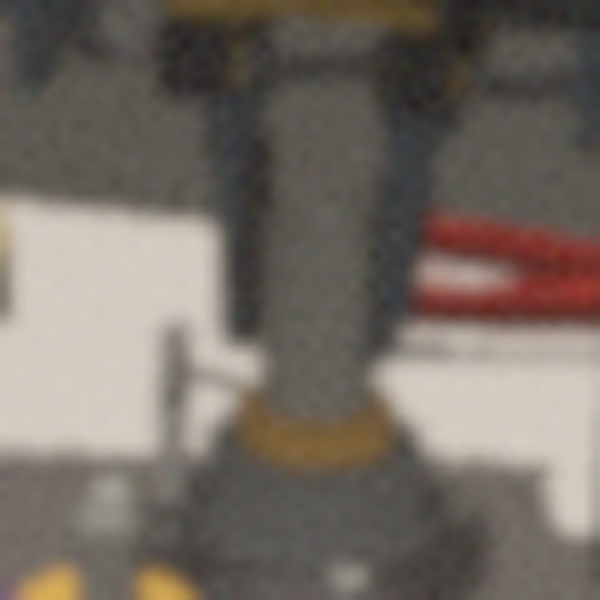

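The sleeve sits on the collar, pressed about 8.4 mm. Height (51.6 mm) and force (about 12.3 N) agree, and the pointer beside the post at (185–250,375) is near the middle of the range. Holding.

move_arm(plan=[[[0,0,0],0,1],[[0,0,0],0,1],[[0,0,0],0,1],[[0,0,0],0,1],[[0,0,0],0,1]])

```text
time_s: 10.85
ee_pos: [565.1, 150.1, 71.6]
ee_rot: [179.8, -0.0, 89.7]
force: [-1.7, -1.6, 10.6]
gripper_width: 33.1
gripper_force: 40.0
```

move_arm(plan=[[[0,0,0],0,1],[[0,0,0],0,1],[[0,0,0],0,1],[[0,0,0],0,1],[[0,0,0],0,1]])

```text
time_s: 11.35
ee_pos: [565.1, 150.1, 71.6]
ee_rot: [179.8, -0.0, 89.7]
force: [-2.2, -1.3, 10.6]
gripper_width: 33.3
gripper_force: 40.0
```

move_arm(plan=[[[0,0,0],0,1],[[0,0,0],0,1],[[0,0,0],0,1],[[0,0,0],0,1],[[0,0,0],0,1]])

```text
time_s: 11.85
ee_pos: [565.0, 150.1, 71.6]
ee_rot: [179.8, -0.0, 89.7]
force: [-1.9, -1.0, 11.1]
gripper_width: 33.6
gripper_force: 40.0
```

move_arm(plan=[[[0,0,0],0,1],[[0,0,0],0,1],[[0,0,0],0,1],[[0,0,0],0,1],[[0,0,0],0,1]])

```text
time_s: 12.35
ee_pos: [565.1, 150.1, 71.6]
ee_rot: [179.8, -0.0, 89.7]
force: [-2.1, -0.8, 10.6]
gripper_width: 33.2
gripper_force: 40.0
```

move_arm(plan=[[[0,0,0],0,1],[[0,0,0],0,1],[[0,0,0],0,1],[[0,0,0],0,1],[[0,0,0],0,1]])

```text
time_s: 12.85
ee_pos: [565.1, 150.1, 71.6]
ee_rot: [179.8, -0.0, 89.7]
force: [-1.8, -1.5, 9.7]
gripper_width: 33.2
gripper_force: 40.0
```

move_arm(plan=[[[0,0,0],0,1],[[0,0,0],0,1],[[0,0,0],0,1],[[0,0,0],0,1],[[0,0,0],0,1]])

```text
time_s: 13.35
ee_pos: [565.0, 150.1, 71.6]
ee_rot: [179.8, -0.0, 89.7]
force: [-1.2, -1.1, 10.9]
gripper_width: 33.2
gripper_force: 40.0
```

```bash
python3 -c "
from workcell import env
print(env.job_done())"
```

```text
the job is handed in; nothing more can be done
None
```

The wide-bore sleeve fits the pin and is held pressed about 8.4 mm down on the collar (about 12 N, steady for 3 s, short of the stop), putting the pointer between the marks by height and force (marks too small to see in the picture); I judged the fit from the camera images, so I never moved the narrow-bore sleeve, which already stood upright well clear of the fixture, and the job is handed in.

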